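# Make up the overhaul kit tray in the spares locker

## Robot

A 6-joint arm with a two-finger parallel gripper is mounted at the origin on the work surface. World frame = base frame: x ahead of the robot, y to its left, z up, the work surface at z = 0. Lengths are in m, angles in rad, forces in N, time in s.
With the tool pointing down it reaches from about 0.3 to 0.75 m from the base axis. Payload 8.5 kg.
Tool frame: the origin (TCP) lies midway between the tips of the shut fingers; the grasp point (between the pads) lies 19 mm behind it; z points along the fingers, x is the direction in which the jaws open and shut, and the axes are right-handed (so a half turn about z gives the same grasp; the last joint's range is limited). The gripper opens to 88 mm and grips with 3 to 60 N. Pads are 18 mm wide; open, the fingers measure 123 mm over their backs; the gripper's body (75 mm by 187 mm) begins 45 mm behind the grasp point.
Start: joints at [1.02, 0.381, 1.297, -0, 1.464, -0.215], TCP at [0.181, 0.519, 0.239] pointing down, gripper open.
Joint ranges: [-3.11, 3.11], [-0.89, 2.33], [0.22, 2.48], [-1.42, 4.56], [0.17, 2.85], [-2.88, 2.88]. Speed limits (rad/s): [2.39, 2.39, 3.14, 3.14, 3.14, 3.14].

## Interface

Orientations are given as a rotation vector (axis times angle).
In Python, from rig import arm gives the robot as it stands. The module is installed in compiled form; this text tells all that it offers.
- The arm moves only by the tool carry_out, never from a script. Its argument "steps" is a list of rows, each a list of 6 numbers: the shift along the world's x, y, z in cm, then the turn, a rotation vector about the world's x, y, z in rad. A call has 1 to 20 rows; each row is the pose to reach, as a shift and turn from the pose commanded when the call began; what a row does not reach only later rows make up. A row lasts 1/12 s, in which the tool goes at most 41.7 mm and 7.16 degrees, less where a joint would pass 70% of its speed; a pose out of reach is approached as far as the arm can. A call with a gripper value outside its range is refused whole. "hand" is the opening in per cent of the stroke, from 0 (shut) to 100 (fully open), set as the call begins (left out, the last holds). The fingers move at their own pace and stop on an object; the grip force is fixed at half the most. Time passes only in rows, so rows that repeat a pose let the fingers close. It gives the time, the measured TCP pose, the force and the opening at its end, in the units of the state.
- arm.sense(): the state, without advancing time (a new reading comes with each control period).
- arm.camera(name): name is "scene" or "top"; returns the picture (384x512x3 uint8, blue, green, red); there is no depth.
- arm.camera_model(name): a dict with "intrinsics" (3x3 intrinsics, pixels), "k1" (the pictures are not rectified: a ray, as slopes to the right and down, at radius r is drawn at 1 + k1 r^2 times it, then the intrinsics apply), "T" (4x4, takes a point from camera to world coordinates). Camera axes: x right, y down, z forward; pixel columns grow to the right and rows downward; lengths in m; the calibration is good to about 2 mm. A picture is of the moment at which its call begins. camera_model takes no time and is no camera call.
- arm.sign_off(): hands the job in, once; it reports no verdict.
Trained networks look in the newest picture that a camera, given by its name, has taken for a name from the list of things; names that differ only in an ending like _2 or _b are one class to them, and where a whole thing is asked for, a point or a joint stands for the part that bears it (a point fixed in the world has none). Each returns a list of dicts, best first, with "confidence" (0 to 1); they miss things now and then, are a little off and sometimes report something else, mostly with a low value. They report only what shows in the picture. A call takes as long as a camera call. They do not tell look-alikes from the thing itself.
- arm.trace(target, camera): "mask" (384x512 bool, what is visible of it) and "centre" ([column, row] in pixels, amid what is visible of it).
The state is a dict: "t": time; "joint_pos": joint angles; "qd": joint speeds; "joint_efforts": joint torques, N m; "tcp_pos": TCP position; "eef_rot": TCP orientation; "force": force on the tool from outside, world axes, zero at the start; "wrist_torque": the same for the moment, N m; "gripper_width": finger opening in m.
Only numpy, scipy, OpenCV 4.12 (cv2) and the standard library are available. Lean on these libraries where they do the work, as an engineer would, in place of code of your own. Each camera call takes 0.05 s, during which the arm holds its last target.

## Task

Make up the overhaul kit in the grey tray: put the large copper ring stack down over the dowel first and the small ring stack over the dowel on top of it, stand the round governor weight pin up in the small cup, and lay the rimmed handwheel flat, hub up, in the wide dish, each resting fully down. Leave the look-alikes (the solid copper plug, the square weight and the rimless cross handle) where they are.

Things in the scene. Friction and masses are not known exactly. Their poses are not given: they have to be found in the camera images.
- large_stack_mid (a point): Large copper crush ring stack: thin copper rings fixed together as one rigid upright ring, 56 mm outside diameter, 28 mm hole, 22 mm high, lying flat on the bench. The point is at its centre, half-way up (11 mm above its underside); z is its axis. To be moved.
- small_stack_mid (a point): Small copper crush ring stack: the same but 40 mm outside diameter, 28 mm hole, 22 mm high, lying flat. The point is at its centre, 11 mm above its underside; z is its axis. To be moved.
- gov_weight_mid (a point): Round nickel-plated governor weight: upright cylinder 40 mm in diameter and 36 mm high with a 14 mm diameter pin standing 18 mm above the middle of its top (54 mm high in all). The point is on its axis 25 mm above its underside, within the 40 mm cylinder; z points up along the pin. To be moved.
- handwheel_hub (a point): Bronze valve handwheel lying flat, hub boss upward: round rim 84 mm outside diameter made of 10 mm bar (the inside of the rim is 64 mm), five spokes, central round hub boss 28 mm in diameter that rises to 42 mm above the underside. Rim and spokes are 10 mm high, so the upper 32 mm of the hub is free to grip. The point is on the hub axis, 31 mm above the underside; z points up. To be moved.
- dowel: Dowel fitting in the kit tray: steel base disc 64 mm in diameter and 6 mm thick with an upright wooden dowel 12 mm in diameter, its top 46 mm above the origin. Origin: centre of the disc's underside, on the tray floor, 4 mm above the bench; z up along the dowel. Fixed.
- cup: Small round cup fitting in the tray, for the governor weight: 68 mm outside and 60 mm inside diameter, wall top 10 mm and inner floor 4 mm above its origin. Origin: centre of its underside, 4 mm above the bench; z up. Fixed. The three fittings stand 122 mm apart, in any order, along the middle of a fixed tray, 134 by 390 mm with a 12 mm high rim.
- dish: Wide round dish fitting in the tray, for the handwheel: 112 mm outside and 104 mm inside diameter, wall top 10 mm and inner floor 4 mm above its origin. Origin: centre of its underside, 4 mm above the bench; z up. Fixed.
- plug_mid (a point): Look-alike: solid copper plug, a round disc without a hole, 40 mm in diameter, 22 mm high. The point is at its centre, 11 mm above its underside. Leave it where it is.
- square_weight_mid (a point): Look-alike: square nickel-plated weight, 40 by 40 mm, 36 mm high, with a 14 mm pin on top to 54 mm. The point is on its axis 25 mm above its underside. Leave it where it is. Five of the seven loose things stand in a row along y before the tray, at least 91 mm apart: finger room is on their near and far sides (along x).
- cross_handle_hub (a point): Look-alike: bronze cross handle, four 10 mm bars and no rim, 78 mm across, with a 28 mm hub 42 mm high. The point is on the hub axis 31 mm above its underside. Leave it where it is.
Not all that is in view belongs to the job. Leave any green or pink look-alike of the part that bears large_stack_mid alone.

How it is judged:
By the outcome, as a careful person would: the job done as asked, in the order asked, and still so for the second after the job is handed in, with the robot touching nothing.
It also fails if it takes over 118 s, if anything falls off the work surface, if the arm or the gripper's body presses on something with over 40 N, if the wrist force passes 120 N, or if a joint passes its speed limit or range.

## Working session

There is one attempt and no reset: what is moved stays moved. The work goes in short steps, Python scripts to look and compute and a tool call to move; the robot and the scene stay as the last step left them, time stands still between calls to the robot, and variables do not carry over. Pictures are saved under pics/ and viewed, and the job is handed in when it is done.

Besides the shell and the picture viewer there is one more tool, called after "Call:" in YAML: its name, and indented under it one key for each argument. carry_out: Moves the arm, as the interface text tells. Its arguments: {"type":"object","properties":{"steps":{"type":"array","items":{"type":"array","items":{"type":"number"}}},"hand":{"type":"number"}},"required":["steps"]}

```bash
mkdir -p pics; python3 - <<'E'
from rig import arm
import cv2
for n in ("scene","top"):
    cv2.imwrite(f"pics/{n}0.png",arm.camera(n)); m=arm.camera_model(n); print(n,m)
print(arm.sense())
E
```

```text
scene {'intrinsics': array([[397.19828609,   0.        , 253.55106108],
       [  0.        , 397.19828609, 189.35749204],
       [  0.        ,   0.        ,   1.        ]]), 'k1': 0.04017533902450876, 'T': array([[ 0.80899982,  0.34403663, -0.47661105,  0.92484377],
       [ 0.58766844, -0.49110782,  0.64300771, -0.57176105],
       [-0.01284921, -0.80028239, -0.59948561,  0.61912952],
       [ 0.        ,  0.        ,  0.        ,  1.        ]])}
top {'intrinsics': array([[374.38929295,   0.        , 258.94423031],
       [  0.        , 374.38929295, 197.77540754],
       [  0.        ,   0.        ,   1.        ]]), 'k1': 0.018070679837649692, 'T': array([[ 0.02787714, -0.99225027,  0.12108782,  0.40255637],
       [-0.99926905, -0.03083224, -0.02259957,  0.00175054],
       [ 0.02615784, -0.1203693 , -0.9923845 ,  0.88736838],
       [ 0.        ,  0.        ,  0.        ,  1.        ]])}
{'t': 0.1, 'joint_pos': array([ 1.01969358e+00,  3.81090923e-01,  1.29809861e+00, -2.51768254e-05,
        1.46362432e+00, -2.15336714e-01]), 'qd': array([ 0.00138739, -0.0002609 , -0.00231944, -0.00091627,  0.00019831,
        0.00047485]), 'joint_efforts': array([ 3.42186722e-03, -4.38648427e+01, -2.24913400e+01,  7.14195776e-02,
        3.42237821e-02, -8.01842953e-05]), 'tcp_pos': array([0.18111988, 0.51906868, 0.23824889]), 'eef_rot': array([ 2.56099111e+00,  1.81872978e+00, -1.74953111e-03]), 'force': array([0.38631208, 0.04488245, 0.25549548]), 'wrist_torque': array([-0.01193142,  0.01145849,  0.03758784]), 'gripper_width': 0.08777898200113388}
```

View pics/top0.png

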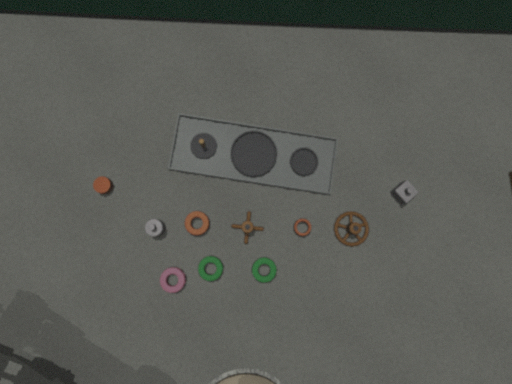

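View pics/scene0.png

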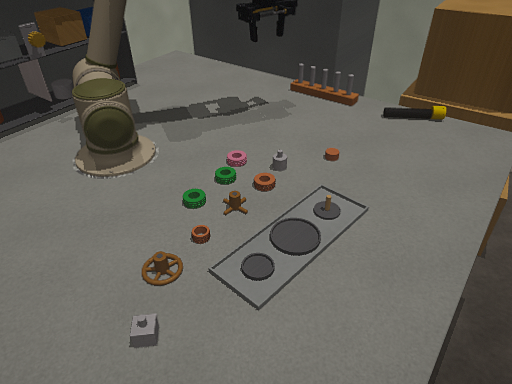

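```bash
cat > h.py <<'E'
import numpy as np, cv2
from rig import arm
def proj(n,P):
    m=arm.camera_model(n);T=m["T"];K=m["intrinsics"]
    p=(np.atleast_2d(P)-T[:3,3])@T[:3,:3]; s=p[:,:2]/p[:,2:]
    s=s*(1+m["k1"]*(s**2).sum(1,keepdims=True))
    return s@K[:2,:2].T+K[:2,2]
def ray(n,px,z):
    m=arm.camera_model(n);T=m["T"];K=m["intrinsics"]
    d=cv2.undistortPoints(np.array([[px]],float),K,np.array([m["k1"],0,0,0.]))[0,0]
    d=T[:3,:3]@np.array([d[0],d[1],1]); o=T[:3,3]
    return (o+d*(z-o[2])/d[2])
a=np.linspace(0,2*np.pi,60)
def cyl(c,parts,n):
    im=np.zeros((384*8,512*8),np.uint8)
    for r,z0,z1 in parts:
        P=[[c[0]+r*np.cos(t),c[1]+r*np.sin(t),z] for t in a for z in (z0,z1)]
        q=((proj(n,P)+.5)*8).astype(np.float32)
        cv2.fillConvexPoly(im,cv2.convexHull(q).astype(np.int32),1)
    M=cv2.moments(im,True); return np.array([M["m10"]/M["m00"],M["m01"]/M["m00"]])/8-.5, M["m00"]/64
def fit(n,px,parts):
    c=ray(n,px,0.01)[:2]
    for _ in range(6):
        q,A=cyl(c,parts,n); z=parts[0][2]
        c=c+ray(n,px,z)[:2]-ray(n,q,z)[:2]
    return c,A
def hullc(mask):
    m=mask.astype(np.uint8); m=cv2.morphologyEx(m,cv2.MORPH_OPEN,np.ones((2,2)))
    pts=cv2.findNonZero(m); h=np.zeros_like(m); cv2.fillConvexPoly(h,cv2.convexHull(pts),1)
    M=cv2.moments(h,True); return np.array([M["m10"]/M["m00"],M["m01"]/M["m00"]]),M["m00"]
PARTS=dict(large_stack_mid=[(.028,0,.022)],small_stack_mid=[(.020,0,.022)],gov_weight_mid=[(.02,0,.036),(.007,.036,.054)],
 handwheel_hub=[(.042,0,.01),(.014,0,.042)],dowel=[(.032,.004,.010),(.006,.01,.05)],cup=[(.034,.004,.014)],dish=[(.056,.004,.014)])
E
python3 - <<'E'
from h import *
for n in ("top","scene"):
    im=arm.camera(n)
    for k,p in PARTS.items():
        for r in arm.trace(k,n)[:5]:
            if r["confidence"]<.3: continue
            c,A=hullc(r["mask"]); f,Am=fit(n,c,p)
            print(n,k,round(r["confidence"],2),np.round(c,1),"area",A,round(Am),"xy",np.round(f*1000,1))
    c={"top":im[105:300,80:430],"scene":im[135:350,120:375]}[n]
    cv2.imwrite(f"pics/{n}1.png",cv2.resize(c,None,fx=2.2,fy=2.2,interpolation=cv2.INTER_CUBIC))
E
```

```text
top large_stack_mid 0.93 [173.2 280. ] area 525.0 545 xy [314.8 171.5]
top large_stack_mid 0.93 [264.3 269.7] area 471.0 496 xy [343.4 -35.2]
top large_stack_mid 0.74 [197.3 223.2] area 483.0 496 xy [445.2 123.1]
top large_stack_mid 0.72 [210.5 268.8] area 509.0 511 xy [342.1  87.9]
top small_stack_mid 0.74 [302.7 228. ] area 251.0 256 xy [ 441.2 -122.5]
top handwheel_hub 0.56 [352.4 229.4] area 972.0 1037 xy [ 441.9 -241.1]
top dowel 0.85 [204.3 146.3] area 591.0 571 xy [630.1 115.9]
top dish 0.97 [253.9 153.8] area 1693.0 1733 xy [615.4  -3.4]
scene large_stack_mid 0.8 [195.3 199.4] area 380.0 413 xy [347.4 -35.4]
scene large_stack_mid 0.61 [225.9 176.3] area 310.0 343 xy [346.7  85.4]
scene large_stack_mid 0.59 [265.  182.5] area 344.0 361 xy [448.4 121.9]
scene large_stack_mid 0.51 [237.2 158.7] area 250.0 295 xy [317.7 171.8]
scene gov_weight_mid 0.53 [280.5 162.1] area 264.0 267 xy [435.8 215.2]
scene handwheel_hub 0.71 [162.8 269.4] area 1061.0 1189 xy [ 444.8 -237.6]
scene handwheel_hub 0.58 [145.  331.3] area 871.0 1812 xy [ 523.2 -353.9]
scene dowel 0.66 [327.9 209.8] area 481.0 456 xy [633.1 118.1]
scene cup 0.74 [258.3 267.4] area 744.0 788 xy [ 602.4 -124.4]
scene cup 0.49 [265.4 182.6] area 349.0 394 xy [447.6 124.9]
scene dish 0.94 [296.6 237. ] area 1479.0 1590 xy [618.8  -2.3]
```

View pics/top1.png

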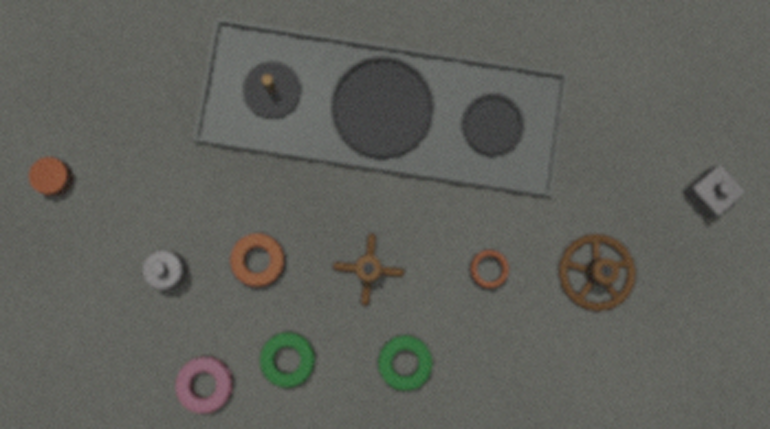

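View pics/scene1.png

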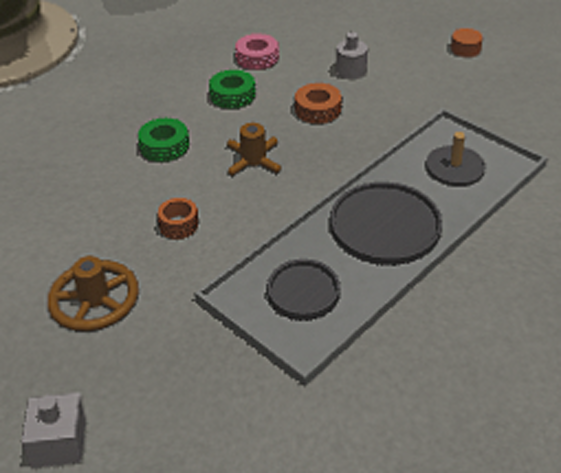

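The tray fittings in the top view are the dowel (204,146), the dish (254,154) and the cup (304,162).

- **Large stack:** candidates are copper (197,223), green (210,269) and (264,270), and pink (173,280). Copper with a hole is the one meant.
- **Small stack:** (302,228) has a hole. The solid disc at (103,186) is the plug.
- **Governor weight:** (154,228) is round. (405,192) is square.
- **Handwheel:** (351,229) has a rim. (248,228) is the rimless cross.

The enlarged crops above confirm all four. Next I'll fit the weight, the hub and the cup in the top view.

```bash
python3 - <<'E'
from h import *
im=cv2.imread("pics/top0.png"); g=cv2.cvtColor(im,cv2.COLOR_BGR2GRAY)
def comp(mask,px):
    n,l,s,c=cv2.connectedComponentsWithStats(mask.astype(np.uint8)); i=l[px[1],px[0]]; return l==i
for k,px,f in (("gov_weight_mid",(154,226),lambda:g>125),("cup",(304,162),lambda:g<75)):
    w=g[px[1]-18:px[1]+18,px[0]-18:px[0]+18]; print(np.percentile(w,[5,25,50,75,95]))
    t=np.zeros_like(g); m=f()
    t[px[1]-18:px[1]+18,px[0]-18:px[0]+18]=m[px[1]-18:px[1]+18,px[0]-18:px[0]+18]
    c,A=hullc(comp(t,px)); q,Am=fit("top",c,PARTS[k]); print(k,c,A,Am,q*1000)
    print(k,[np.round(ray("top",px,z)*1000) for z in (0,.036)])
s=arm.sense(); print(s["t"],s["tcp_pos"],s["eef_rot"])
# hub top in top view ~ (355,229)
print(ray("top",(355,229),.042))
E
```

```text
[ 64.75  96.    98.   101.   131.  ]
gov_weight_mid [255.5 191.5] 196608.0 266.359375 [522.50630355  -9.66163134]
gov_weight_mid [array([437., 226.,   0.]), array([435., 217.,  36.])]
[ 58.   66.   83.5 104.  107. ]
cup [304.60220126 162.75786164] 636.0 653.859375 [ 597.50964033 -125.387477  ]
cup [array([ 602., -125.,    0.]), array([ 593., -120.,   36.])]
0.9 [0.1812195  0.51925639 0.23875201] [ 2.56140242e+00  1.81896096e+00 -8.54426647e-05]
[ 0.44125787 -0.23700092  0.042     ]
```

Call:
carry_out:
  steps:
    - [26.6,-39.7,-9,0,0,-1.236]
    - [26.6,-39.7,-9,0,0,-1.236]
    - [26.6,-39.7,-9,0,0,-1.236]
    - [26.6,-39.7,-9,0,0,-1.236]
    - [26.6,-39.7,-9,0,0,-1.236]
    - [26.6,-39.7,-9,0,0,-1.236]
    - [26.6,-39.7,-9,0,0,-1.236]
    - [26.6,-39.7,-9,0,0,-1.236]
    - [26.6,-39.7,-9,0,0,-1.236]
    - [26.6,-39.7,-9,0,0,-1.236]
    - [26.6,-39.7,-9,0,0,-1.236]
    - [26.6,-39.7,-9,0,0,-1.236]
    - [26.6,-39.7,-9,0,0,-1.236]
    - [26.6,-39.7,-9,0,0,-1.236]
    - [26.6,-39.7,-9,0,0,-1.236]
    - [26.6,-39.7,-9,0,0,-1.236]
    - [26.6,-39.7,-9,0,0,-1.236]
  hand: 100

```text
t: 2.32
tcp_pos: [0.4467, 0.1232, 0.1491]
eef_rot: [-3.142, -0.001, -0.001]
force: [0.4, -0.8, -1.0]
gripper_width: 0.0883
```

Call:
carry_out:
  steps:
    - [0,0,-4,0,0,0]
    - [0,0,-8,0,0,0]
    - [0,0,-11,0,0,0]
    - [0,0,-13,0,0,0]
    - [0,0,-14,0,0,0]
    - [0,0,-14.5,0,0,0]
    - [0,0,-14.5,0,0,0]
    - [0,0,-14.5,0,0,0]

```text
t: 2.98
tcp_pos: [0.4474, 0.1227, 0.0043]
eef_rot: [-3.142, 0.0, -0.001]
force: [-0.3, 1.0, -0.3]
gripper_width: 0.0884
```

```bash
python3 - <<'E'
from h import *
im=arm.camera("scene"); cv2.imwrite("pics/s2.png",cv2.resize(im[60:310,130:390],None,fx=2.3,fy=2.3,interpolation=cv2.INTER_CUBIC))
E
```

```text
(no output)
```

View pics/s2.png

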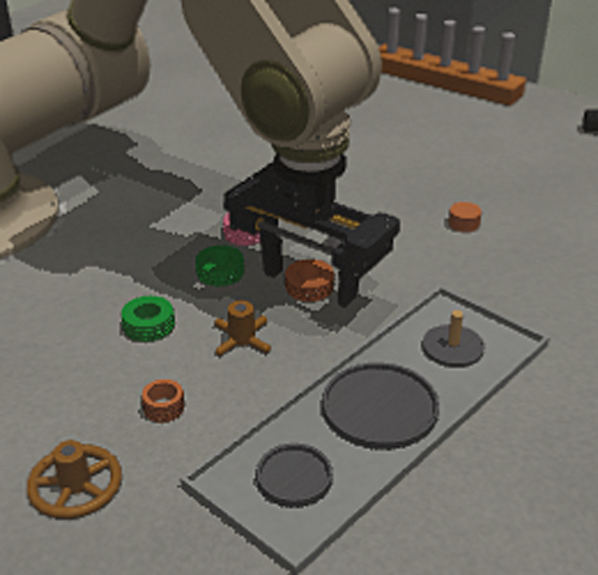

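The fingers straddle the copper ring (crop about 310,280) fore and aft, clear of the green ring. Closing now, with a small lift.

Call:
carry_out:
  steps:
    - [0,0,0,0,0,0]
    - [0,0,0,0,0,0]
    - [0,0,0,0,0,0]
    - [0,0,0,0,0,0]
    - [0,0,0,0,0,0]
    - [0,0,0,0,0,0]
    - [0,0,0,0,0,0]
    - [0,0,0,0,0,0]
    - [0,0,0,0,0,0]
    - [0,0,0,0,0,0]
    - [0,0,0,0,0,0]
    - [0,0,0,0,0,0]
  hand: 0

```text
t: 4.03
tcp_pos: [0.4469, 0.1222, 0.0039]
eef_rot: [3.142, -0.002, -0.001]
force: [-2.9, 0.2, 5.3]
gripper_width: 0.055
```

Call:
carry_out:
  steps:
    - [0,0,3,0,0,0]
    - [0,0,6.5,0,0,0]
    - [0,0,10,0,0,0]
    - [3.5,-0.1,11,0,0,0]
    - [7,-0.2,11,0,0,0]
    - [10.5,-0.3,11,0,0,0]
    - [14,-0.4,11,0,0,0]
    - [17,-0.5,11,0,0,0]
    - [18.5,-0.5,11,0,0,0]
    - [18.5,-0.5,8,0,0,0]
    - [18.5,-0.5,6.5,0,0,0]
    - [18.5,-0.5,6.5,0,0,0]
    - [18.5,-0.5,6.5,0,0,0]

```text
t: 5.12
tcp_pos: [0.6319, 0.1172, 0.0679]
eef_rot: [-3.142, 0.002, 0.003]
force: [0.4, 0.0, -2.6]
gripper_width: 0.0546
```

```bash
python3 - <<'E'
from h import *
im=arm.camera("scene"); cv2.imwrite("pics/s3.png",cv2.resize(im[130:270,210:400],None,fx=4,fy=4,interpolation=cv2.INTER_CUBIC))
im=arm.camera("top"); cv2.imwrite("pics/t3.png",cv2.resize(im[90:290,100:400],None,fx=2.5,fy=2.5,interpolation=cv2.INTER_CUBIC))
E
```

```text
(no output)
```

View pics/s3.png

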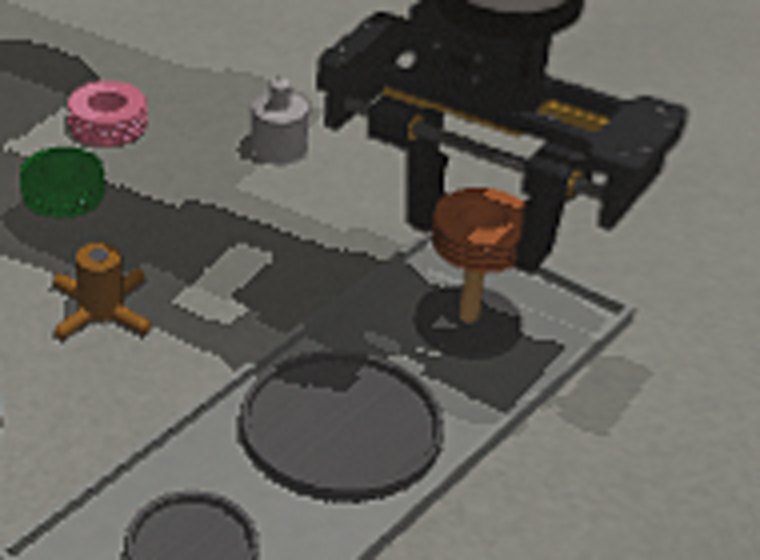

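View pics/t3.png

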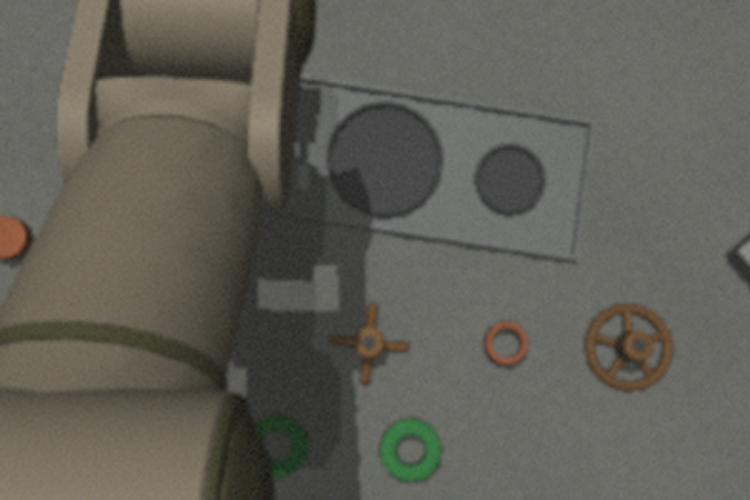

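Call:
carry_out:
  steps:
    - [0,0,-1,0,0,0]
    - [0,0,-2,0,0,0]
    - [0,0,-3,0,0,0]
    - [0,0,-4,0,0,0]
    - [0,0,-4.8,0,0,0]
    - [0,0,-5.3,0,0,0]
    - [0,0,-5.3,0,0,0]
    - [0,0,-5.3,0,0,0]

```text
t: 5.88
tcp_pos: [0.6323, 0.1173, 0.0156]
eef_rot: [3.142, -0.002, -0.0]
force: [0.3, 0.4, -2.5]
gripper_width: 0.0548
```

```bash
python3 - <<'E'
from h import *
im=arm.camera("scene"); cv2.imwrite("pics/s4.png",cv2.resize(im[130:270,210:400],None,fx=4,fy=4,interpolation=cv2.INTER_CUBIC))
E
```

```text
(no output)
```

View pics/s4.png

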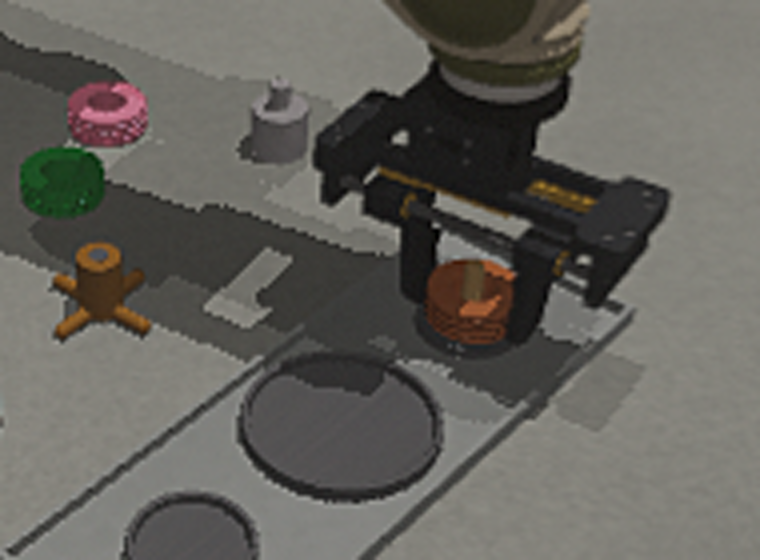

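The dowel pokes up through the ring (crop 475,285). Lowering the last millimetre and releasing.

Call:
carry_out:
  steps:
    - [0,0,-0.15,0,0,0]
    - [0,0,-0.15,0,0,0]
    - [0,0,-0.15,0,0,0]

```text
t: 6.18
tcp_pos: [0.6323, 0.1173, 0.0144]
eef_rot: [3.142, -0.002, 0.0]
force: [0.2, -0.5, -3.1]
gripper_width: 0.0548
```

Call:
carry_out:
  steps:
    - [0,0,0,0,0,0]
    - [0,0,0,0,0,0]
    - [0,0,0,0,0,0]
    - [0,0,0,0,0,0]
    - [0,0,0,0,0,0]
    - [0,0,0,0,0,0]
    - [0,0,2,0,0,0]
    - [0,0,5,0,0,0]
    - [0,0,8,0,0,0]
    - [0,0,11,0,0,0]
    - [0,0,12,0,0,0]
    - [0,0,12,0,0,0]
  hand: 80

```text
t: 7.18
tcp_pos: [0.6333, 0.1173, 0.1369]
eef_rot: [-3.142, 0.002, -0.008]
force: [-0.3, -0.1, -0.7]
gripper_width: 0.0706
```

Call:
carry_out:
  steps:
    - [-18.9,-23.9,0,0,0,0]
    - [-18.9,-23.9,0,0,0,0]
    - [-18.9,-23.9,0,0,0,0]
    - [-18.9,-23.9,0,0,0,0]
    - [-18.9,-23.9,0,0,0,0]
    - [-18.9,-23.9,0,0,0,0]
    - [-18.9,-23.9,0,0,0,0]
    - [-18.9,-23.9,0,0,0,0]
    - [-18.9,-23.9,0,0,0,0]
    - [-18.9,-23.9,0,0,0,0]
    - [-18.9,-23.9,0,0,0,0]
    - [-18.9,-23.9,-4,0,0,0]
    - [-18.9,-23.9,-7,0,0,0]
    - [-18.9,-23.9,-7,0,0,0]
    - [-18.9,-23.9,-7,0,0,0]

```text
t: 8.43
tcp_pos: [0.4433, -0.1206, 0.0636]
eef_rot: [-3.14, -0.001, 0.004]
force: [0.1, 0.1, -0.0]
gripper_width: 0.0702
```

```bash
python3 - <<'E'
from h import *
im=arm.camera("scene"); cv2.imwrite("pics/s5.png",cv2.resize(im[130:320,120:370],None,fx=3,fy=3,interpolation=cv2.INTER_CUBIC))
im=arm.camera("top"); cv2.imwrite("pics/t5.png",cv2.resize(im[100:260,80:280],None,fx=3.5,fy=3.5,interpolation=cv2.INTER_CUBIC))
E
```

```text
(no output)
```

View pics/s5.png

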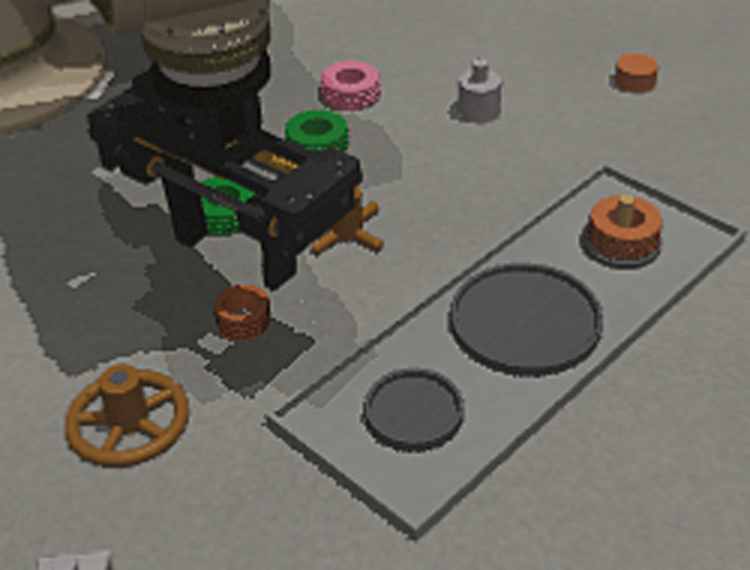

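View pics/t5.png

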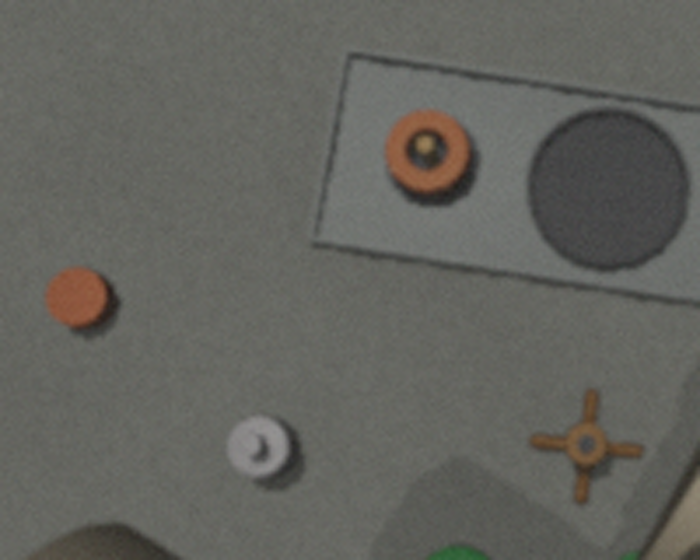

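Large ring sits on the base disc with the dowel through it (top crop 427,150). Small ring directly below the gripper (scene crop 242,312). Descending and gripping.

Call:
carry_out:
  steps:
    - [0,-0.1,-2,0,0,0]
    - [0,-0.1,-4,0,0,0]
    - [0,-0.1,-5.5,0,0,0]
    - [0,-0.1,-6,0,0,0]
    - [0,-0.1,-6,0,0,0]
    - [0,-0.1,-6,0,0,0]

```text
t: 9.03
tcp_pos: [0.444, -0.123, 0.0054]
eef_rot: [3.141, -0.001, 0.003]
force: [0.7, 0.3, 0.5]
gripper_width: 0.0705
```

Call:
carry_out:
  steps:
    - [0,0,0,0,0,0]
    - [0,0,0,0,0,0]
    - [0,0,0,0,0,0]
    - [0,0,0,0,0,0]
    - [0,0,0,0,0,0]
    - [0,0,0,0,0,0]
    - [0,0,0,0,0,0]
    - [0,0,0,0,0,0]
    - [0,0,0,0,0,0]
    - [0,0,0,0,0,0]
    - [0,0,0,0,0,0]
    - [0,0,0,0,0,0]
  hand: 0

```text
t: 10.03
tcp_pos: [0.4433, -0.1228, 0.0045]
eef_rot: [3.141, -0.001, 0.001]
force: [-0.1, 0.1, 6.1]
gripper_width: 0.0396
```

Call:
carry_out:
  steps:
    - [0,0,3,0,0,0]
    - [0,0,6.5,0,0,0]
    - [0,0,10,0,0,0]
    - [2.1,2.7,11,0,0,0]
    - [4.2,5.4,11,0,0,0]
    - [6.3,8.1,11,0,0,0]
    - [8.4,10.8,11,0,0,0]
    - [10.5,13.5,11,0,0,0]
    - [12.6,16.2,11,0,0,0]
    - [14.7,18.9,11,0,0,0]
    - [16.8,21.6,11,0,0,0]
    - [18.3,23.4,11,0,0,0]
    - [18.8,24,11,0,0,0]
    - [18.8,24,9,0,0,0]
    - [18.8,24,7.2,0,0,0]
    - [18.8,24,7.2,0,0,0]
    - [18.8,24,7.2,0,0,0]

```text
t: 11.45
tcp_pos: [0.6305, 0.1167, 0.0756]
eef_rot: [3.141, -0.002, -0.004]
force: [-0.2, -0.4, -1.2]
gripper_width: 0.0396
```

```bash
python3 - <<'E'
from h import *
im=arm.camera("scene"); cv2.imwrite("pics/s6.png",cv2.resize(im[130:270,210:400],None,fx=4,fy=4,interpolation=cv2.INTER_CUBIC))
s=arm.sense()
p=s["tcp_pos"]
print(p, proj("scene",[[.632,.117,.05]]), cyl(p,[(.02,p[2]-.0045,p[2]+.0175)],"scene"))
E
```

```text
[0.63122432 0.11671907 0.07675211] [[328.98859255 196.44597655]] (array([330.09135884, 184.84135884]), 290.171875)
```

View pics/s6.png

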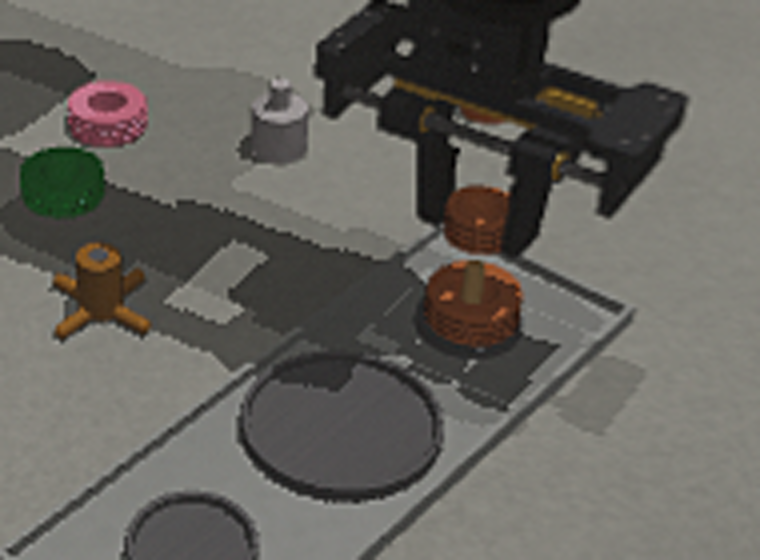

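The held ring (crop 480,220) and dowel tip (474,265) fall where the model puts them. Lowering.

Call:
carry_out:
  steps:
    - [0,0,-1,0,0,0]
    - [0,0,-2,0,0,0]
    - [0,0,-3,0,0,0]
    - [0,0,-3.6,0,0,0]
    - [0,0,-3.9,0,0,0]
    - [0,0,-3.9,0,0,0]
    - [0,0,-3.9,0,0,0]

```text
t: 12.08
tcp_pos: [0.6313, 0.1173, 0.0371]
eef_rot: [3.142, -0.002, 0.0]
force: [0.5, 0.2, -2.1]
gripper_width: 0.0394
```

Call:
carry_out:
  steps:
    - [0,0,-0.05,0,0,0]
    - [0,0,-0.05,0,0,0]
    - [0,0,-0.05,0,0,0]
    - [0,0,-0.05,0,0,0]
    - [0,0,-0.05,0,0,0]
    - [0,0,-0.05,0,0,0]
    - [0,0,-0.05,0,0,0]
    - [0,0,2,0,0,0]
    - [0,0,5,0,0,0]
    - [0,0,8,0,0,0]
    - [0,0,10,0,0,0]
    - [0,0,10,0,0,0]
  hand: 75

```text
t: 13.08
tcp_pos: [0.633, 0.1174, 0.1421]
eef_rot: [3.142, -0.001, 0.013]
force: [-0.2, -0.4, -0.1]
gripper_width: 0.0661
```

Call:
carry_out:
  steps:
    - [-3.5,1.8,0,0,0,0]
    - [-7,3.6,0,0,0,0]
    - [-10.5,5.3,0,0,0,0]
    - [-14,7.1,0,0,0,0]
    - [-17,8.6,0,0,0,0]
    - [-19,9.6,0,0,0,0]
    - [-19.6,9.9,0,0,0,0]
    - [-19.6,9.9,-2,0,0,0]
    - [-19.6,9.9,-5,0,0,0]
    - [-19.6,9.9,-6,0,0,0]
    - [-19.6,9.9,-6,0,0,0]

```text
t: 14.0
tcp_pos: [0.4345, 0.2157, 0.0746]
eef_rot: [3.14, -0.002, -0.008]
force: [0.0, 0.3, 0.2]
gripper_width: 0.066
```

```bash
python3 - <<'E'
from h import *
im=arm.camera("scene"); cv2.imwrite("pics/s7.png",cv2.resize(im[90:270,210:400],None,fx=3.3,fy=3.3,interpolation=cv2.INTER_CUBIC))
for r in arm.trace("gov_weight_mid","scene")[:3]:
    c,A=hullc(r["mask"]); f,Am=fit("scene",c,PARTS["gov_weight_mid"]); print(r["confidence"],c,A,Am,f)
s=arm.sense(); print(s["tcp_pos"])
E
```

```text
0.58 [280.28138528 162.32467532] 231.0 267.890625 [0.43614745 0.21376831]
0.39 [295.93441558 236.98376623] 1540.0 429.0625 [ 0.62426445 -0.01488825]
[0.43576426 0.21603849 0.07705049]
```

View pics/s7.png

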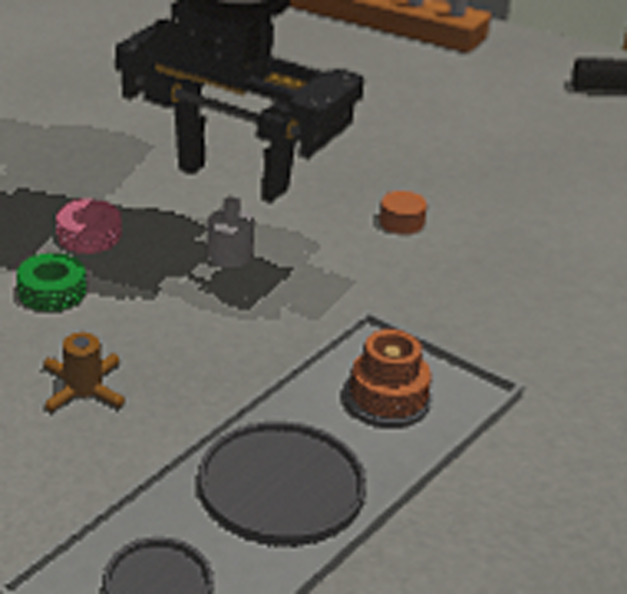

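Both stacks sit on the dowel (crop 393,360). The round weight (230,240) is centred under the gripper.

Call:
carry_out:
  steps:
    - [0,0,-2,0,0,0]
    - [0,0,-4,0,0,0]
    - [0,0,-5.5,0,0,0]
    - [0,0,-6.5,0,0,0]
    - [0,0,-6.6,0,0,0]
    - [0,0,-6.6,0,0,0]

```text
t: 14.6
tcp_pos: [0.4359, 0.2163, 0.0117]
eef_rot: [-3.141, 0.002, -0.001]
force: [-0.3, 0.8, -0.5]
gripper_width: 0.0659
```

Call:
carry_out:
  steps:
    - [0,0,0,0,0,0]
    - [0,0,0,0,0,0]
    - [0,0,0,0,0,0]
    - [0,0,0,0,0,0]
    - [0,0,0,0,0,0]
    - [0,0,0,0,0,0]
    - [0,0,0,0,0,0]
    - [0,0,0,0,0,0]
    - [0,0,0,0,0,0]
    - [0,0,0,0,0,0]
    - [0,0,0,0,0,0]
    - [0,0,0,0,0,0]
  hand: 0

```text
t: 15.6
tcp_pos: [0.4347, 0.2163, 0.0116]
eef_rot: [3.141, -0.001, -0.001]
force: [-3.6, -0.3, 6.1]
gripper_width: 0.0393
```

Call:
carry_out:
  steps:
    - [0,0,3,0,0,0]
    - [0,0,6.5,0,0,0]
    - [0,0,10,0,0,0]
    - [1,-2,11,0,0,0]
    - [2.5,-5.2,11,0,0,0]
    - [4,-8.3,11,0,0,0]
    - [5.5,-11.4,11,0,0,0]
    - [7,-14.5,11,0,0,0]
    - [8.5,-17.6,11,0,0,0]
    - [10,-20.7,11,0,0,0]
    - [11.5,-23.8,11,0,0,0]
    - [13,-26.9,11,0,0,0]
    - [14.5,-30,11,0,0,0]
    - [15.8,-32.7,11,0,0,0]
    - [16.5,-34.1,11,0,0,0]
    - [16.5,-34.1,8,0,0,0]
    - [16.5,-34.1,5,0,0,0]
    - [16.5,-34.1,4,0,0,0]
    - [16.5,-34.1,4,0,0,0]
    - [16.5,-34.1,4,0,0,0]

```text
t: 17.27
tcp_pos: [0.6005, -0.1247, 0.0517]
eef_rot: [-3.142, 0.001, 0.0]
force: [-0.6, 0.2, -3.6]
gripper_width: 0.0395
```

```bash
python3 - <<'E'
from h import *
im=arm.camera("scene"); cv2.imwrite("pics/s8.png",cv2.resize(im[150:340,150:390],None,fx=3,fy=3,interpolation=cv2.INTER_CUBIC))
s=arm.sense(); print(s["tcp_pos"],s["t"])
E
```

```text
[ 0.60095589 -0.12478348  0.05259567] 17.3167
```

View pics/s8.png

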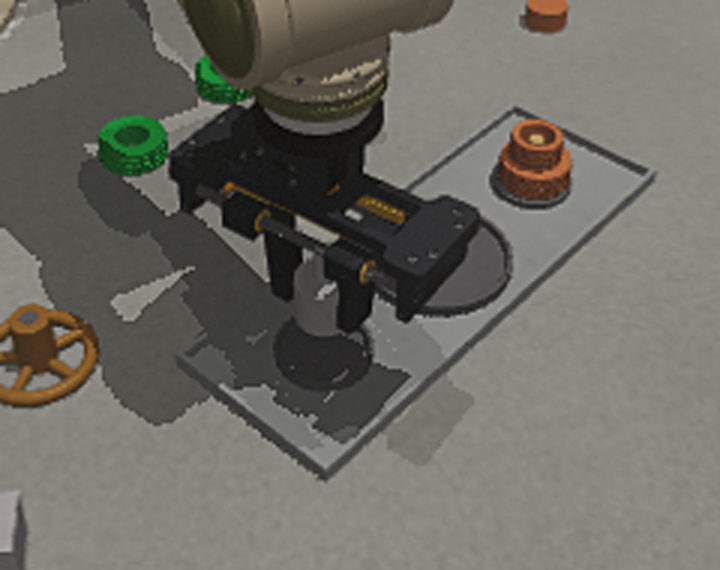

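The weight (crop 320,305) hangs over the cup (323,353). Lowering.

Call:
carry_out:
  steps:
    - [0,0,-1,0,0,0]
    - [0,0,-2,0,0,0]
    - [0,0,-2.7,0,0,0]
    - [0,0,-3.1,0,0,0]
    - [0,0,-3.1,0,0,0]
    - [0,0,-3.1,0,0,0]

```text
t: 17.82
tcp_pos: [0.6002, -0.1247, 0.0201]
eef_rot: [-3.142, 0.002, 0.0]
force: [-0.2, 0.5, -3.5]
gripper_width: 0.0394
```

Call:
carry_out:
  steps:
    - [0,0,-0.07,0,0,0]
    - [0,0,-0.07,0,0,0]
    - [0,0,-0.07,0,0,0]

```text
t: 18.07
tcp_pos: [0.6004, -0.1248, 0.0196]
eef_rot: [3.141, -0.002, 0.001]
force: [-0.5, 0.4, -2.7]
gripper_width: 0.0391
```

Call:
carry_out:
  steps:
    - [0,0,0,0,0,0]
    - [0,0,0,0,0,0]
    - [0,0,0,0,0,0]
    - [0,0,0,0,0,0]
    - [0,0,0,0,0,0]
    - [0,0,0,0,0,0]
    - [0,0,2,0,0,0]
    - [0,0,5,0,0,0]
    - [0,0,8,0,0,0]
    - [0,0,11,0,0,0]
    - [0,0,12,0,0,0]
    - [0,0,12,0,0,0]
  hand: 70

```text
t: 19.07
tcp_pos: [0.6012, -0.1251, 0.1421]
eef_rot: [3.14, -0.002, 0.008]
force: [-0.2, -0.1, -1.1]
gripper_width: 0.062
```

Call:
carry_out:
  steps:
    - [-2.6,-1.9,0,0,0,0]
    - [-5.2,-3.8,0,0,0,0]
    - [-7.8,-5.7,0,0,0,0]
    - [-10.4,-7.6,0,0,0,0]
    - [-13,-9.5,0,0,0,0]
    - [-15.1,-11,0,0,0,0]
    - [-15.7,-11.4,0,0,0,0]
    - [-15.7,-11.4,-3,0,0,0]
    - [-15.7,-11.4,-6,0,0,0]
    - [-15.7,-11.4,-7.5,0,0,0]
    - [-15.7,-11.4,-7.5,0,0,0]
    - [-15.7,-11.4,-7.5,0,0,0]

```text
t: 20.07
tcp_pos: [0.4432, -0.2381, 0.0636]
eef_rot: [-3.14, 0.001, 0.003]
force: [-0.7, 0.1, 0.2]
gripper_width: 0.0617
```

```bash
python3 - <<'E'
from h import *
im=arm.camera("scene"); cv2.imwrite("pics/s9.png",cv2.resize(im[170:350,110:350],None,fx=3,fy=3,interpolation=cv2.INTER_CUBIC))
s=arm.sense(); print(s["tcp_pos"],s["t"])
for z in (.042,): print(proj("scene",[[.443,-.239,z],[.443,-.239,0]]))
im=arm.camera("top"); cv2.imwrite("pics/t9.png",cv2.resize(im[100:260,140:380],None,fx=3,fy=3,interpolation=cv2.INTER_CUBIC))
E
```

```text
[ 0.44361349 -0.23851413  0.06455678] 20.1167
[[159.24426796 256.32279598]
 [162.3870978  270.72599877]]
```

View pics/s9.png

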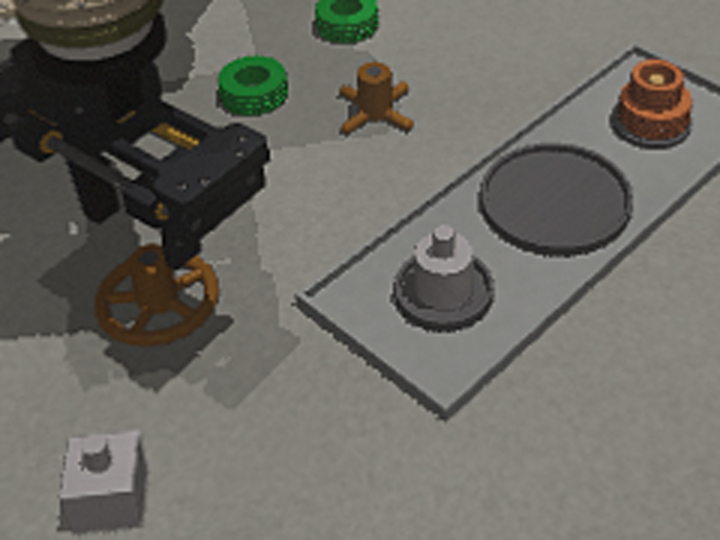

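View pics/t9.png

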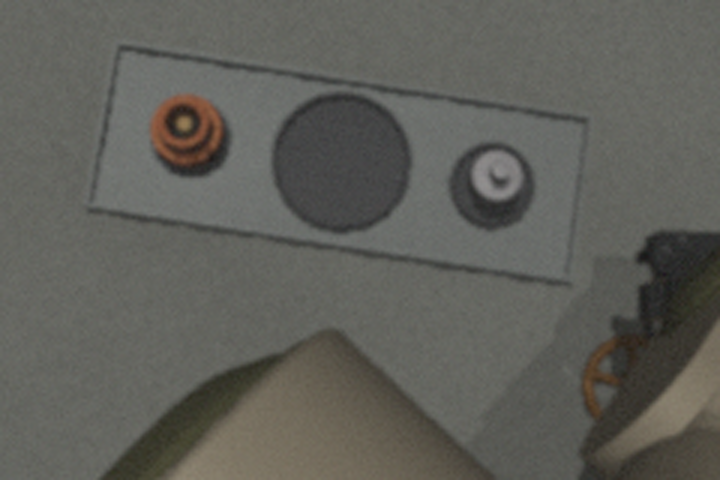

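The weight stands upright in the cup. The hub top (crop 150,257) is within a pixel of where I expected it. Descending to the hub.

Call:
carry_out:
  steps:
    - [0,0,-1.5,0,0,0]
    - [0,0,-3,0,0,0]
    - [0,0,-4.3,0,0,0]
    - [0,0,-4.8,0,0,0]
    - [0,0,-4.8,0,0,0]
    - [0,0,-4.8,0,0,0]

```text
t: 20.67
tcp_pos: [0.4437, -0.239, 0.0173]
eef_rot: [3.141, -0.001, 0.001]
force: [0.2, 0.6, -0.4]
gripper_width: 0.0616
```

Call:
carry_out:
  steps:
    - [0,0,0,0,0,0]
    - [0,0,0,0,0,0]
    - [0,0,0,0,0,0]
    - [0,0,0,0,0,0]
    - [0,0,0,0,0,0]
    - [0,0,0,0,0,0]
    - [0,0,0,0,0,0]
    - [0,0,0,0,0,0]
    - [0,0,0,0,0,0]
    - [0,0,0,0,0,0]
    - [0,0,0,0,0,0]
    - [0,0,0,0,0,0]
    - [0,0,0,0,0,0]
  hand: 0

```text
t: 21.75
tcp_pos: [0.4433, -0.2388, 0.0167]
eef_rot: [3.141, -0.002, 0.0]
force: [-1.2, 0.6, 5.3]
gripper_width: 0.0274
```

Call:
carry_out:
  steps:
    - [0,0,3,0,0,0]
    - [0,0,6.5,0,0,0]
    - [0,0,10,0,0,0]
    - [1,1.4,11,0,0,0]
    - [2.8,3.8,11,0,0,0]
    - [4.6,6.2,11,0,0,0]
    - [6.4,8.7,11,0,0,0]
    - [8.2,11.1,11,0,0,0]
    - [10,13.6,11,0,0,0]
    - [11.8,16,11,0,0,0]
    - [13.6,18.4,11,0,0,0]
    - [15.4,20.9,11,0,0,0]
    - [16.8,22.8,11,0,0,0]
    - [17.4,23.6,11,0,0,0]
    - [17.4,23.6,8,0,0,0]
    - [17.4,23.6,5,0,0,0]
    - [17.4,23.6,4,0,0,0]
    - [17.4,23.6,4,0,0,0]
    - [17.4,23.6,4,0,0,0]

```text
t: 23.33
tcp_pos: [0.6173, -0.0031, 0.0567]
eef_rot: [-3.141, 0.002, 0.001]
force: [0.3, -0.1, -4.3]
gripper_width: 0.027
```

```bash
python3 - <<'E'
from h import *
im=arm.camera("scene"); cv2.imwrite("pics/s10.png",cv2.resize(im[150:320,190:400],None,fx=3.5,fy=3.5,interpolation=cv2.INTER_CUBIC))
s=arm.sense(); print(s["tcp_pos"],s["t"])
E
```

```text
[ 0.61784269 -0.00322997  0.05775554] 23.3833
```

View pics/s10.png

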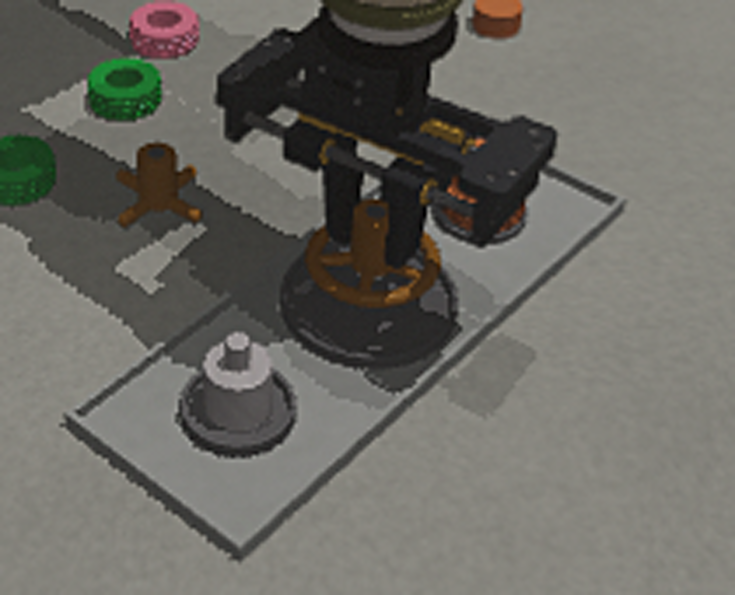

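The handwheel hangs level over the dish (crop 370,275 above 370,305). Lowering.

Call:
carry_out:
  steps:
    - [0,0,-1,0,0,0]
    - [0,0,-2,0,0,0]
    - [0,0,-2.7,0,0,0]
    - [0,0,-3.1,0,0,0]
    - [0,0,-3.1,0,0,0]
    - [0,0,-3.1,0,0,0]

```text
t: 23.88
tcp_pos: [0.6173, -0.0027, 0.0254]
eef_rot: [-3.142, 0.002, -0.0]
force: [-0.1, 0.7, -5.3]
gripper_width: 0.0271
```

Call:
carry_out:
  steps:
    - [0,0,-0.1,0,0,0]
    - [0,0,-0.1,0,0,0]
    - [0,0,-0.1,0,0,0]

```text
t: 24.13
tcp_pos: [0.6175, -0.0027, 0.0248]
eef_rot: [3.141, -0.001, 0.001]
force: [0.5, -0.2, -2.9]
gripper_width: 0.027
```

Call:
carry_out:
  steps:
    - [0,0,0,0,0,0]
    - [0,0,0,0,0,0]
    - [0,0,0,0,0,0]
    - [0,0,0,0,0,0]
    - [0,0,0,0,0,0]
    - [0,0,0,0,0,0]
    - [0,0,2,0,0,0]
    - [0,0,5,0,0,0]
    - [0,0,8,0,0,0]
    - [0,0,11,0,0,0]
    - [-3,0,13,0,0,0]
    - [-7,0,15,0,0,0]
    - [-11,0,16,0,0,0]
    - [-15,0,17,0,0,0]
    - [-18,0,18,0,0,0]
    - [-18,0,18,0,0,0]
    - [-18,0,18,0,0,0]
  hand: 55

```text
t: 25.55
tcp_pos: [0.4366, -0.0027, 0.2056]
eef_rot: [3.141, -0.002, 0.004]
force: [0.4, 0.0, 0.2]
gripper_width: 0.0483
```

```bash
python3 - <<'E'
from h import *
im=arm.camera("scene"); cv2.imwrite("pics/s11.png",cv2.resize(im[130:350,110:390],None,fx=2.7,fy=2.7,interpolation=cv2.INTER_CUBIC))
im=arm.camera("top"); cv2.imwrite("pics/t11.png",cv2.resize(im[90:290,80:430],None,fx=2.2,fy=2.2,interpolation=cv2.INTER_CUBIC))
E
```

```text
(no output)
```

View pics/s11.png

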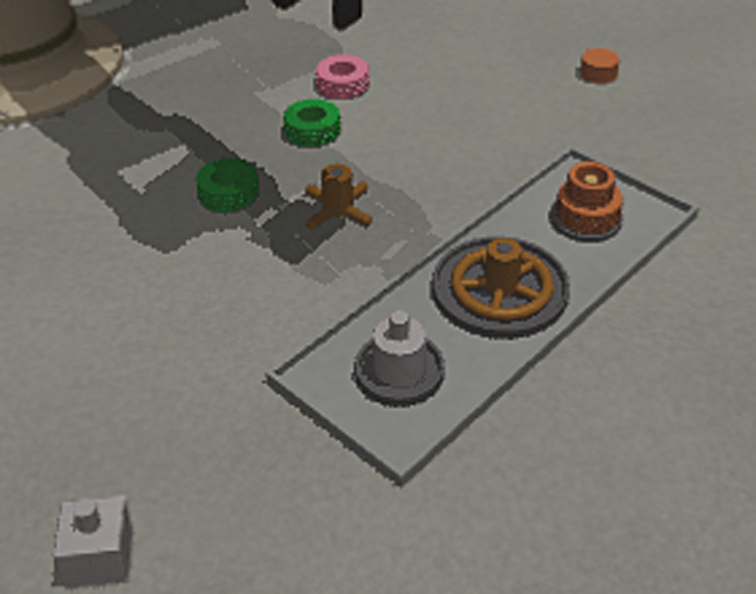

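View pics/t11.png

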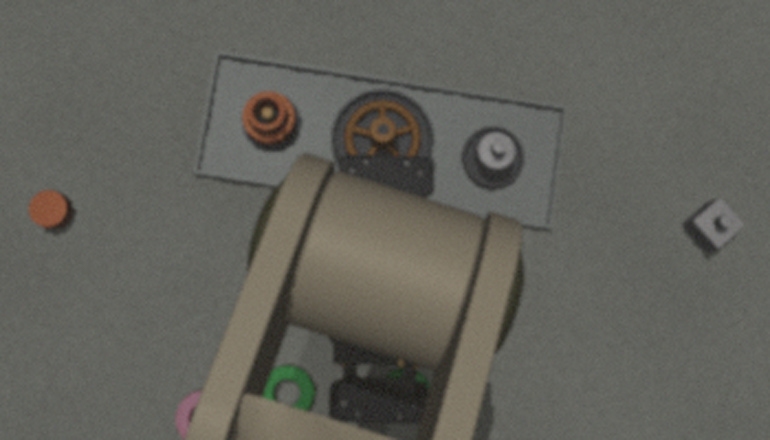

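Both views show the stacks on the dowel, the wheel flat in the dish, the weight upright in the cup and the look-alikes where they were. The arm is clear, so I'm handing in.

```bash
python3 -c "
from rig import arm
print(arm.sign_off(), arm.sense()['t'])"
```

```text
the job is handed in; nothing more can be done
the job is handed in; nothing more can be done
```

The overhaul kit is made up in the grey tray and handed in, with the arm clear, at about 26 s of the 118 s allowed. The hand-in reported no verdict.

- **Order:** I put the large copper ring stack over the dowel, then the small ring stack on top of it. After that the round weight went into the cup and the rimmed handwheel, hub up, into the dish.
- **Final pictures:** the dowel tip shows through both ring stacks, the weight stands upright with its pin up, and the wheel lies flat inside the dish wall. The plug, square weight, cross handle and pink and green rings appear where they were; the arm hides part of the pink and green rings and the cross handle in the top view.
- **Forces:** readings at the end of each move stayed below about 10 N.
- **Checks that disagreed:** the two cameras differed by about 3 mm, mostly in x, so I used values between them. In the top view the network missed the weight and the cup, and my threshold fit for the weight failed. I placed those from the scene camera and pixels I read off the pictures. No grasp or placement had to be redone.

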